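Tap the dressing stone home under its guard

TASK

Pick up the wooden-handled drift and, holding it, tap the dressing stone along its channel and in under the guard, in several small gentle taps with the drift drawn clear of the stone between them, until the stone is fully home against the hidden stop. Do not touch the stone with the gripper or disturb the gem box or the black canister. Then stand the drift upright on the bench again and let go.

Things in the scene. Friction and masses are not known exactly. Their poses are not given: they have to be found in the camera images.
- holder: Steel channel holder, fixed to the bench. x is the push direction, into the guard; z up. Origin at the underside of its base plate, on the channel's centre line, straight below the guard's front edge. Plate 265 x 76 x 6 mm (x = -90 to +175). Two rails on it, 37.5 mm apart inside, tops 18 mm above the bench, x = -75 to +125. A rigid stop is hidden under the guard; its place varies.
- guard_lip (a point): Middle of the front edge of the grey sheet guard, on its underside, 62 mm above the bench, at x = 0 of the holder (same axes). The guard is 70 mm wide, covers the channel from x = 0 to +142 mm, top 66 mm above the bench. With the stone home, its near end is somewhere between 20 and 29 mm inside (beyond) this edge, so the drift must lean back about 35 to 40 degrees to reach it.
- stone: Two-grit dressing stone, a box 34 x 90 x 21 mm, about 0.11 to 0.2 kg, lying loose in the channel on the base plate (6 mm above the bench), its near end 15 to 30 mm in front of the guard. Its y axis (length) points along the push direction. Origin at the centre of its underside.
- stone_near_end (a point): Centre of the stone's near end face (34 wide x 21 mm high), the face to tap; 16.5 mm above the bench; y axis of the stone points away from it along the push direction.
- feeler (a joint): Telltale of the hidden stop (m): a weak sprung feeler (under 0.3 N; a stone stays where left) standing 8 mm proud of the stop. 0 = stone not there yet, grows as it is pushed back, 0.008 = stone hard on the stop (home). It moves a steel post behind the guard (8 mm thick, top 92 mm up) away from the robot until, at home, it is level with the fixed post 22 mm to its left.
- drift: Tapping drift, 115 mm tall, 0.12 kg, standing loose on its flat foot, bottom-heavy. Round brass foot 22 mm in diameter, 16 mm high; steel stem 12 mm in diameter to 61 mm; brass collar 17 mm to 65 mm; square wooden handle 16 x 16 mm from 65 to 115 mm above the foot. Origin at the centre of the foot's underside, z up the handle, x and y square to its flats.
- drift_center (a point): Point on the drift's axis half-way up, 57.5 mm above the underside of its foot; axes as the drift's.
- gem_box: Bystander: round clear gem box, 44 mm in diameter, 20 mm high; origin at the centre of its underside.
- film_can: Bystander: black canister with grey lid, 34 mm in diameter, 51 mm high; origin at the centre of its underside.
Not all that is in view belongs to the job. There is more than one size of the drift; the job needs the smaller.

How it is judged:
By the outcome, as a careful person would: the job done as asked, in the order asked, and still so for the second after the job is handed in, with the robot touching nothing.
It also fails if it takes over 58 s, if anything falls off the work surface, if the arm or the gripper's body presses on something with over 40 N, if the wrist force passes 120 N, or if a joint passes its speed limit or range.

ROBOT

A 6-joint arm with a two-finger parallel gripper is mounted at the origin on a cart in front of the work surface, level with it; the furniture and walls round the work are solid. World frame = base frame: x ahead of the robot, y to its left, z up, the work surface at z = 0. Lengths are in m, angles in degrees, forces in N, time in s.
With the tool pointing down it reaches from about 0.25 to 0.775 m from the base axis. Payload 4 kg.
Tool frame: the origin (TCP) lies at the very end of the fingers, on their centre line; the grasp point (between the pads) lies 19 mm behind it; z points along the fingers, y is the line along which they close (so a half turn about z gives the same grasp; the last joint's range is limited). The gripper opens to 94 mm and grips with 3 to 60 N. Pads are 16 mm wide; open, the fingers measure 119 mm over their backs; the gripper's body (75 mm by 177 mm) begins 78 mm behind the grasp point.
Start: joints at [-73.803, 4.996, 78.535, -0, 96.463, -5.907], TCP at [0.207, -0.51, 0.206] pointing down, gripper open.
Joint ranges: [-177.83, 177.83], [-43.37, 116.18], [15.69, 146.23], [-61.86, 241.86], [9.47, 152.12], [-147.06, 147.06]. Speed limits (degrees/s): [159.86, 159.86, 180, 180, 180, 180].

INTERFACE

Orientations are given as [roll, pitch, yaw] about the fixed x, y, z axes, in that order (R = Rz(yaw) Ry(pitch) Rx(roll)).
In Python, from workcell import get_obs, optics, finish_job gives the robot as it stands. The module is installed in compiled form; this text tells all that it offers.
- The arm moves only by the tool arm_command, never from a script. Its argument "commands" is a list of rows, each a list of 6 numbers: the shift along the world's x, y, z in mm, then the turn, a rotation vector about the world's x, y, z in rad. A call has 1 to 5 rows; each row shifts and turns the commanded pose from where the row before left it; what a row does not reach is not made up. A row lasts 1/8 s, in which the tool goes at most 62.5 mm and 10.7 degrees, less where a joint would pass 70% of its speed; a pose out of reach is approached as far as the arm can. A call is refused whole if a number of a shift passes 62.5 or a number of a turn 0.188, either way. A call with a gripper value outside its range is refused whole. "fingers" is the gripper command: -1 is shut, 1 is fully open, values between are in proportion, set as the call begins (left out, the last holds). The fingers move at their own pace and stop on an object; "force" is the grip in N (left out, the last holds). Time passes only in rows, so rows that do not move let the fingers close. It gives the time, the measured TCP pose, the force, the opening and the grip force at its end, in the units of the state.
- get_obs(): the state, without advancing time (a new reading comes with each control period).
- optics.camera(name): name is "scene" or "side" or "wrist"; returns the picture (400x640x3 uint8, red, green, blue); there is no depth.
- optics.camera_model(name): a dict with "fx", "fy", "cx", "cy" (pixels), "xyz" and "orientation" of the camera in the world. Camera axes: x right, y up, looking along -z (the intrinsics and any distortion apply to the point x, -y, -z); pixel columns grow to the right and rows downward; lengths in m; the calibration is good to about 2 mm. The wrist camera is an equidistant fisheye: a pixel r from the principal point sees the ray r / f radians off the axis. A picture is of the moment at which its call begins: read the wrist's pose just before it. camera_model takes no time and is no camera call; for the wrist camera it gives the pose at the moment of the call.
- finish_job(): hands the job in; it is judged then, once.
The state is a dict: "clock": time; "q": joint angles; "qd": joint speeds; "joint_torque": joint torques, N m; "eef_pos": TCP position; "tool_rot": TCP orientation; "force": force on the tool from outside, world axes, zero at the start; "ft_torque": the same for the moment, N m; "grip_width": opening from 0.0 (shut) to 1.0 (fully open); "grasp_force": force on a finger pad.
Only numpy, scipy, OpenCV 4.12 (cv2) and the standard library are available. Lean on these libraries where they do the work, as an engineer would, in place of code of your own. Each camera call takes 0.05 s, during which the arm holds its last target. There are 200 camera calls.

## Working session

There is one attempt and no reset: what is moved stays moved. The work goes in short steps, Python scripts to look and compute and a tool call to move; the robot and the scene stay as the last step left them, time stands still between calls to the robot, and variables do not carry over. Pictures are saved under pics/ and viewed, at most 10 in all, crops included, and the job is handed in when it is done.

Besides the shell and the picture viewer there is one more tool, called as name(argument=value, ...), one argument or row to a line, values as JSON. arm_command: Moves the arm, as the interface text tells. Its arguments: {"type":"object","properties":{"commands":{"type":"array"},"fingers":{"type":"number"},"force":{"type":"number"}},"required":["commands"]}

```bash
mkdir -p pics; cat > h.py <<'E'
import numpy as np, cv2
from scipy.spatial.transform import Rotation as R
from workcell import get_obs, optics
def cam(n):
    m=optics.camera_model(n); return m
def rot(m):
    o=np.array(m["orientation"],float)
    return o if o.shape==(3,3) else R.from_euler('xyz',o,degrees=True).as_matrix() if o.size==3 else R.from_quat(o).as_matrix()
def ray(m,u,v,fish=False):
    a=(u-m["cx"])/m["fx"]; b=(v-m["cy"])/m["fy"]
    if fish:
        r=np.hypot(a,b); s=np.sin(r)/max(r,1e-9); d=np.array([a*s,-b*s,-np.cos(r)])
    else: d=np.array([a,-b,-1.])
    return rot(m)@d
def at_z(m,u,v,z,fish=False):
    d=ray(m,u,v,fish); c=np.array(m["xyz"]); return c+d*(z-c[2])/d[2]
def proj(m,p,fish=False):
    d=rot(m).T@(np.array(p)-np.array(m["xyz"])); x,y,z=d[0],-d[1],-d[2]
    if fish:
        r=np.hypot(x,y); t=np.arctan2(r,z); k=t/max(r,1e-9); x,y=x*k,y*k
    else: x,y=x/z,y/z
    return np.array([m["cx"]+m["fx"]*x, m["cy"]+m["fy"]*y])
def save(img,f): cv2.imwrite(f,img[:,:,::-1])
E
python3 - <<'E'
from h import *
for n in("scene","side","wrist"):
    m=cam(n); print(n,m); save(optics.camera(n),f"pics/{n}0.png")
a=cv2.imread("pics/scene0.png");b=cv2.imread("pics/side0.png")
print(get_obs())
E
```

```text
scene {'fx': 436.8548353734427, 'fy': 436.8548353734427, 'cx': 313.1109558906427, 'cy': 194.6699239305809, 'xyz': array([0.12572352, 0.97101827, 0.88522603]), 'orientation': array([ 5.24650735e+01, -4.89706120e-02, -1.56013094e+02])}
side {'fx': 371.8156226060089, 'fy': 371.8156226060089, 'cx': 317.07572785376874, 'cy': 202.12039024815178, 'xyz': array([ 0.4662316 , -0.88377035,  0.40693847]), 'orientation': array([69.80097969, -1.30061994, -4.97083882])}
wrist {'fx': 309.70691628693146, 'fy': 309.70691628693146, 'cx': 318.278517463491, 'cy': 201.27192996187839, 'xyz': array([ 0.27134259, -0.48152001,  0.38500012]), 'orientation': array([-14.09966656,   0.12395176, -67.86668154])}
{'clock': 0.15, 'q': array([-7.38024062e+01,  5.03228579e+00,  7.86035585e+01,  1.74718450e-04,
        9.64612729e+01, -5.90742863e+00]), 'qd': array([-0.03320243, -0.1258749 , -0.18537671,  0.03936359, -0.01036383,
        0.04197579]), 'joint_torque': array([ 1.60083851e-03, -3.40640831e+01, -3.02792537e+01,  7.18781375e-02,
        3.05025699e-02, -9.65555000e-05]), 'eef_pos': array([ 0.20684914, -0.50918404,  0.2045568 ]), 'tool_rot': array([-1.79903416e+02, -1.01681543e-02,  2.21050334e+01]), 'force': array([ 0.37808847, -0.09335916,  0.1770493 ]), 'ft_torque': array([ 0.00508529, -0.01384394,  0.04995204]), 'grasp_force': 0.0, 'grip_width': 1.0010132806690082}
```

View pics/scene0.png

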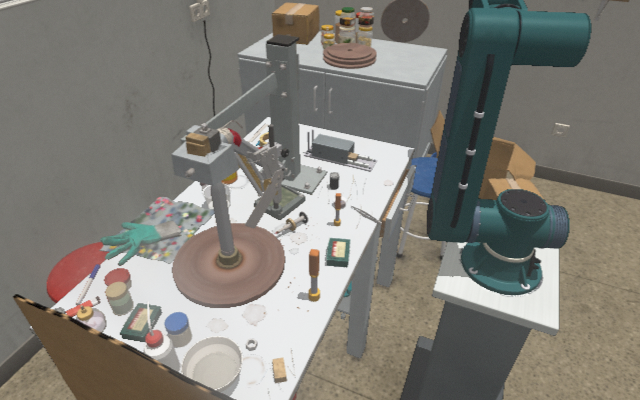

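View pics/side0.png

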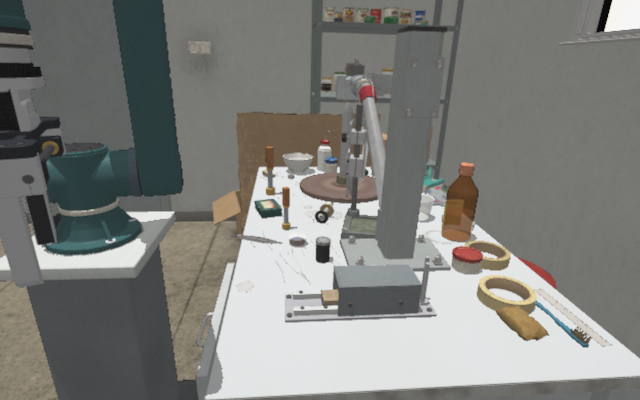

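Scene view: two drift-like tools, one at (337,210) in the middle and one at (314,275) nearer the camera. In the side view they are at (286,208) and (269,170). The holder is at scene (340,150) and side (360,290), with the canister at side (323,250). I'll take close crops to check the choice and measure.

```bash
python3 - <<'E'
from h import *
a=cv2.imread("pics/scene0.png");b=cv2.imread("pics/side0.png")
c=cv2.resize(a[125:235,290:390],None,fx=5,fy=5,interpolation=cv2.INTER_CUBIC)
d=cv2.resize(b[180:330,240:440],None,fx=4,fy=4,interpolation=cv2.INTER_CUBIC)
cv2.imwrite("pics/c1.png",c);cv2.imwrite("pics/c2.png",d)
s,t=cam("scene"),cam("side")
for n,f in(("A",((337,223),(286,228))),("B",((314,298),(270,193)))):
    print(n,at_z(s,*f[0],0.005),at_z(t,*f[1],0.005))
E
```

```text
A [0.46659625 0.02385329 0.005     ] [0.47137741 0.01042381 0.005     ]
B [0.41438415 0.31489616 0.005     ] [0.42077546 0.29556375 0.005     ]
```

View pics/c1.png

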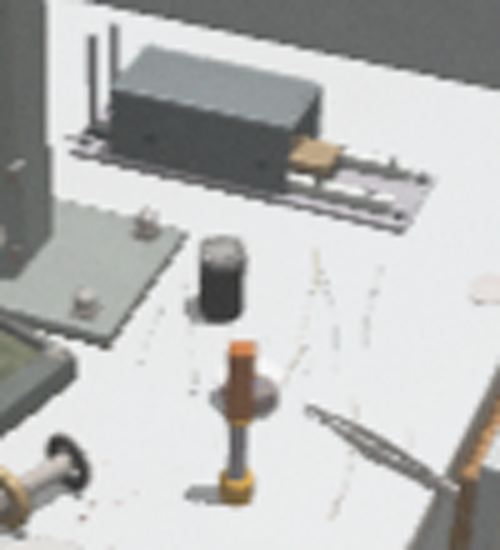

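View pics/c2.png

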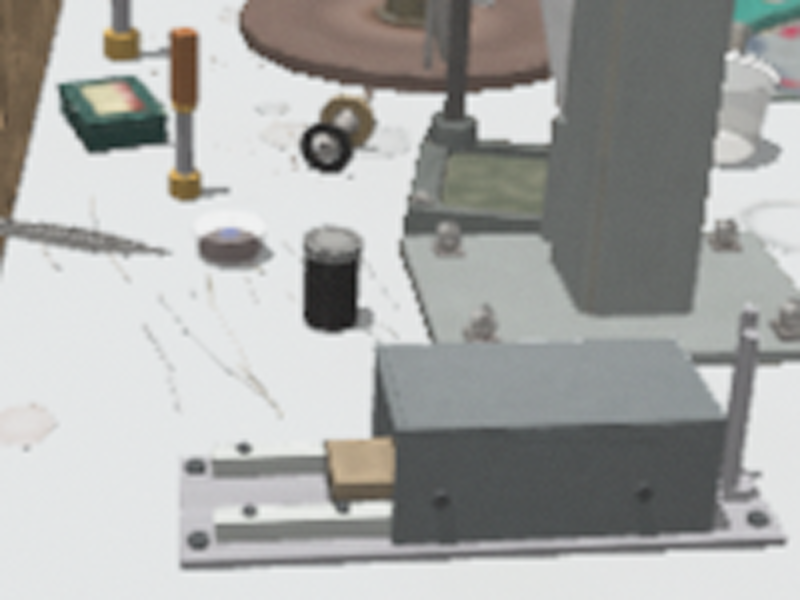

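Crop c1 (scene) shows tool A standing at about (237,345)-(236,500), with the canister at (222,280), the holder guard and the stone end at (315,150). Crop c2 (side) shows tool A at (184,30)-(185,195), the gem box at (230,240), the canister at (331,280), the stone end at (330,470), and the two posts at (745,310-490). Next I'll fit the poses.

```bash
cat > fit.py <<'E'
from h import *
from scipy.optimize import least_squares
s,t=cam("scene"),cam("side")
S=lambda u,v:(s,(290+u/5,125+v/5)); T=lambda u,v:(t,(240+u/4,180+v/4))
def fit(pts,model,x0):
    f=lambda x:np.concatenate([proj(m,model(x,k))-np.array(uv) for k,(m,uv) in pts])
    r=least_squares(f,x0,loss='soft_l1'); return r.x, f(r.x).reshape(-1,2)
# drift: x,y,height
dm=lambda x,k:[x[0],x[1],k*x[2]]
print("A",*fit([(1,S(242,350)),(0,S(237,492)),(1,T(184,34)),(0,T(185,189))],dm,[.47,.01,.115]))
print("B",*fit([(1,(s,(314,252))),(0,(s,(314,296))),(1,(t,(269,149))),(0,(t,(270,192)))],dm,[.42,.3,.115]))
print("A bystander size check")
print("can",*fit([((0,),S(221,312)),((.051,),S(223,249)),((0,),T(331,317)),((.051,),T(333,242))],lambda x,k:[x[0],x[1],k[0]],[.5,-.1]))
print("gem",*fit([(0,T(229,253)),(.02,T(229,225))],lambda x,k:[x[0],x[1],k],[.5,-.05]))
def hm(x,k):
    c,q=np.cos(x[2]),np.sin(x[2]); return [x[0]+c*k[0]-q*k[1],x[1]+q*k[0]+c*k[1],k[2]]
P=[((-.09,-.038,.006),T(182,558)),((-.09,.038,.006),T(180,457)),((.175,-.038,.006),T(785,538)),
((0,.035,.066),T(377,345)),((0,-.035,.066),T(395,428)),((.142,-.035,.066),T(725,417)),((.142,.035,.066),T(678,342)),
((0,.035,.066),S(280,133)),((0,-.035,.066),S(322,88)),((.142,.035,.066),S(112,90)),((.142,-.035,.066),S(150,47)),
((-.09,.038,.006),S(404,227)),((-.09,-.038,.006),S(437,178))]
x,r=fit(P,hm,[.6,-.3,0]); print("holder",x[:2],np.degrees(x[2])); print(r.round(1).tolist())
hi=lambda p:(np.array([[np.cos(x[2]),np.sin(x[2])],[-np.sin(x[2]),np.cos(x[2])]])@(p[:2]-x[:2])*1000).round(1)
for n,(m,uv) in (("stoneT far",T(328,442)),("T near",T(333,484)),("S",S(342,155)),("S",S(321,172))): print(n,hi(at_z(m,*uv,.027)))
E
python3 fit.py
```

```text
A [0.47014183 0.02068923 0.11017897] [[-0.90084581 -0.20581403]
 [-1.1542785  -0.10505753]
 [-0.77461143  0.13123924]
 [-0.73906398  0.89027102]]
B [0.41989715 0.30369978 0.1534961 ] [[-0.08289672  0.65866955]
 [-0.2016311  -0.61599468]
 [-0.16785246 -0.63987716]
 [-0.15580671  1.6303814 ]]
A bystander size check
can [ 0.55013306 -0.15423435] [[-0.89767481 -1.35610112]
 [-0.8550273  -1.03767751]
 [-0.68539858  0.59518735]
 [-0.54712248 -1.31579559]]
gem [ 0.49783304 -0.07089111] [[-0.01769525  0.23045137]
 [ 0.01779534 -0.23913429]]
holder [ 0.55452298 -0.32798324] -0.4197548422514717
[[-1.9, 0.2], [-1.2, -0.7], [0.9, 0.3], [-1.1, -1.1], [-0.5, -0.4], [0.9, 0.2], [-0.3, -1.9], [1.2, -2.0], [-0.4, -2.1], [-1.5, -1.8], [-1.4, -1.9], [-1.1, -0.5], [-1.1, -1.2]]
stoneT far [-21.3  13.3]
T near [-22.1 -18.4]
S [-32.   -0.8]
S [-26.  27.]
```

Tool A measures about 110 mm tall and tool B about 153 mm, so A at scene (337,210) is the smaller drift. I'll move the wrist camera above it to refine its position and the yaw of its flats.

arm_command(
  commands=[
    [19, 53, 0, 0, 0, -0.0386],
    [19, 53, 0, 0, 0, -0.0386],
    [19, 53, 0, 0, 0, -0.0386],
    [19, 53, 0, 0, 0, -0.0386],
    [19, 53, 0, 0, 0, -0.0386],
  ],
)

```text
clock: 0.78
eef_pos: [0.3021, -0.2428, 0.2052]
tool_rot: [-180.0, -0.0, 10.9]
force: [1.0, 0.1, -0.5]
grip_width: 0.998
grasp_force: 0.0
```

arm_command(
  commands=[
    [19, 53, -7, 0, 0, -0.0386],
    [19, 53, -7, 0, 0, -0.0386],
    [19, 53, -7, 0, 0, -0.0386],
    [19, 53, -7, 0, 0, -0.0386],
    [19, 53, -7, 0, 0, -0.0386],
  ],
)

```text
clock: 1.4
eef_pos: [0.3971, 0.0222, 0.1702]
tool_rot: [180.0, -0.0, -0.1]
force: [0.5, -0.3, 0.6]
grip_width: 1.0
grasp_force: 0.0
```

arm_command(
  commands=[
    [0, 0, 0, 0, 0, 0],
    [0, 0, 0, 0, 0, 0],
  ],
  fingers=0.1,
)

```text
clock: 1.65
eef_pos: [0.3967, 0.0201, 0.1703]
tool_rot: [180.0, 0.0, 0.0]
force: [0.1, -0.4, 1.3]
grip_width: 0.822
grasp_force: 0.0
```

```bash
python3 - <<'E'
from h import *
m=cam("wrist"); a=optics.camera("wrist"); save(a,"pics/w1.png"); o=get_obs(); print(o["eef_pos"],o["tool_rot"],o["q"].round(1))
print(m["xyz"],m["orientation"])
for n,p in dict(drift=(.470,.0207,.115),gem=(.498,-.071,.02),can=(.55,-.154,.051)).items(): print(n,proj(m,p,True))
E
```

```text
[0.39675307 0.01950701 0.17050724] [ 1.79957930e+02  1.44508496e-02 -6.44442510e-02] [ -5.3 -14.5 100.5  -0.   93.9  84.7]
[0.46641314 0.02170197 0.35079364] [-1.41614384e+01 -3.29603981e-02 -8.99324362e+01]
drift [319.43504429 120.01469578]
gem [404.02201758  98.00392655]
can [484.16548687  55.60889688]
```

View pics/w1.png

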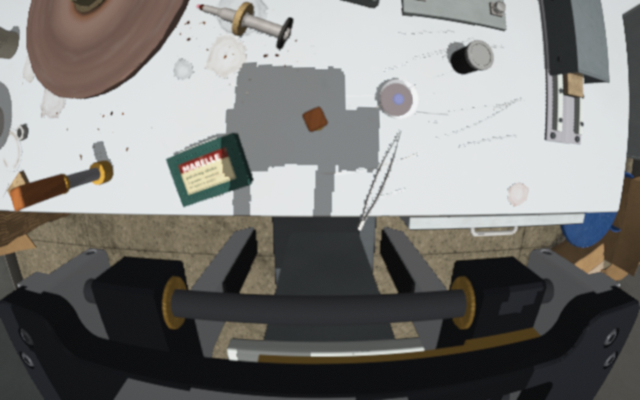

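The wrist view shows the smaller drift's handle top at (316,119), turned by about 20-25°. The gem box is at (397,98), the canister at (475,57), and the stone end with the channel at (570,100). I'll segment the handle.

```bash
cat > seg.py <<'E'
import sys
from h import *
o=np.array(get_obs()["eef_pos"]); m=cam("wrist"); 
a=cv2.imread(sys.argv[1]) 
u0,v0,w=int(sys.argv[2]),int(sys.argv[3]),25
c=a[v0-w:v0+w,u0-w:u0+w].astype(int)
mask=((c[:,:,2]-c[:,:,0])>35).astype(np.uint8)
cn=max(cv2.findContours(mask,0,1)[0],key=cv2.contourArea)
pts=np.array([at_z(m,u+u0-w,v+v0-w,.115,True)[:2] for u,v in cn[:,0]],np.float32)
r=cv2.minAreaRect(pts*1000); print("centre",r[0],"size",r[1],"angle",r[2],"area px",mask.sum())
E
python3 seg.py pics/w1.png 316 119
python3 - <<'E'
from h import *
import numpy as np
a=cv2.imread("pics/w1.png")[100:140,295:340]
cv2.imwrite("pics/w1c.png",cv2.resize(a,None,fx=10,fy=10,interpolation=cv2.INTER_CUBIC))
E
```

```text
centre (470.5216979980469, 23.290916442871094) size (16.323989868164062, 14.538386344909668) angle 26.122896194458008 area px 386
```

View pics/w1c.png

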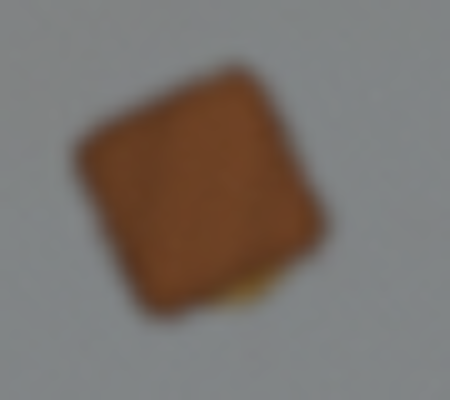

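The handle top is at (470.5, 23) mm with its flats at about 25.5° yaw and a side of about 16 mm, which agrees with the scene/side fit to 2 mm. I'll align above it, then descend.

arm_command(
  commands=[
    [24, 1, 0, 0, 0, 0.1485],
    [25, 1, 0, 0, 0, 0.1485],
    [25, 1, 0, 0, 0, 0.1485],
    [0, 0, 0, 0, 0, 0],
  ],
  fingers=0.0,
)

```text
clock: 2.2
eef_pos: [0.4715, 0.0214, 0.1704]
tool_rot: [180.0, 0.0, 25.2]
force: [0.5, -0.5, 0.0]
grip_width: 0.502
grasp_force: 0.0
```

arm_command(
  commands=[
    [0, 0, -30, 0, 0, 0],
    [0, 0, -30, 0, 0, 0],
    [0, 0, -25, 0, 0, 0],
    [0, 0, -14, 0, 0, 0],
    [0, 0, 0, 0, 0, 0],
  ],
)

```text
clock: 2.82
eef_pos: [0.4699, 0.0228, 0.0709]
tool_rot: [-180.0, 0.1, 25.4]
force: [-0.3, 0.2, -0.3]
grip_width: 0.499
grasp_force: 0.0
```

arm_command(
  commands=[
    [0, 0, 0, 0, 0, 0],
    [0, 0, 0, 0, 0, 0],
    [0, 0, 0, 0, 0, 0],
    [0, 0, 0, 0, 0, 0],
    [0, 0, 0, 0, 0, 0],
  ],
  fingers=-1,
  force=45,
)

```text
clock: 3.45
eef_pos: [0.4713, 0.0234, 0.0721]
tool_rot: [180.0, -0.0, 25.5]
force: [-0.1, -0.2, 2.7]
grip_width: 0.171
grasp_force: 45.0
```

arm_command(
  commands=[
    [0, 0, 0, 0, 0, 0],
    [0, 0, 0, 0, 0, 0],
    [0, 0, 20, 0, 0, 0],
    [0, 0, 40, 0, 0, 0],
    [0, 0, 40, 0, 0, 0],
  ],
)

```text
clock: 4.08
eef_pos: [0.47, 0.0235, 0.171]
tool_rot: [-179.9, 0.2, 25.5]
force: [0.2, -0.1, -0.9]
grip_width: 0.165
grasp_force: 45.0
```

arm_command(
  commands=[
    [-3, -44, 0, 0, 0, -0.1135],
    [-3, -44, 0, 0, 0, -0.1135],
    [-3, -44, 0, 0, 0, -0.1135],
    [-3, -44, 0, 0, 0, -0.1135],
    [-3, -44, 0, 0, 0, 0],
  ],
)

```text
clock: 4.7
eef_pos: [0.4552, -0.1977, 0.1703]
tool_rot: [-179.9, 0.1, -0.5]
force: [1.0, 0.6, -1.8]
grip_width: 0.164
grasp_force: 45.0
```

arm_command(
  commands=[
    [-3, -44, 0, 0, -0.1615, 0],
    [-3, -44, 0, 0, -0.1615, 0],
    [-3, -44, 0, 0, -0.1615, 0],
    [0, 0, 0, 0, -0.1615, 0],
    [0, 0, 0, 0, 0, 0],
  ],
)

```text
clock: 5.32
eef_pos: [0.4433, -0.3274, 0.1662]
tool_rot: [-179.1, -36.7, -1.2]
force: [-0.3, -0.3, -0.7]
grip_width: 0.168
grasp_force: 45.0
```

```bash
python3 - <<'E'
from h import *
m=cam("wrist"); a=optics.camera("wrist"); save(a,"pics/w2.png"); o=get_obs(); print(o["eef_pos"],o["tool_rot"],o["q"].round(1),o["clock"])
print(m["xyz"],m["orientation"])
tr=R.from_euler('xyz',o["tool_rot"],degrees=True).as_matrix(); F=o["eef_pos"]+.0715*tr[:,2]
print("F",F,proj(m,F,True))
x=np.array([.5545,-.328]);y=-.42*np.pi/180
for k in [(0,.035,.066),(0,-.035,.066),(-.075,.01875,.018),(-.075,-.01875,.018),(-.022,-.017,.027),(-.022,.017,.027),(-.09,.038,.006),(-.09,-.038,.006)]:
    c,q=np.cos(y),np.sin(y); p=[x[0]+c*k[0]-q*k[1],x[1]+q*k[0]+c*k[1],k[2]]; print(k,proj(m,p,True).round(1))
save(np.ascontiguousarray(cv2.resize(a[0:250,170:470],None,fx=2.6,fy=2.4)),"pics/w2c.png")
E
```

```text
[ 0.44521646 -0.32815648  0.1690042 ] [-179.34584679  -36.77122515   -0.95020033] [-62.5 -11.5 106.3  34.5  70.   20.6] 5.375
[ 0.39195405 -0.32790845  0.35344499] [ 22.54137282   0.76546055 -90.64969271]
F [ 0.48802275 -0.32805003  0.11173413] [320.99520133 205.95337269]
(0, 0.035, 0.066) [287.5 164.2]
(0, -0.035, 0.066) [353.  163.6]
(-0.075, 0.01875, 0.018) [304.2 244.1]
(-0.075, -0.01875, 0.018) [337.8 243.9]
(-0.022, -0.017, 0.027) [335.4 197.1]
(-0.022, 0.017, 0.027) [305.8 197.3]
(-0.09, 0.038, 0.006) [287.9 259.4]
(-0.09, -0.038, 0.006) [354.4 258.9]
```

View pics/w2c.png

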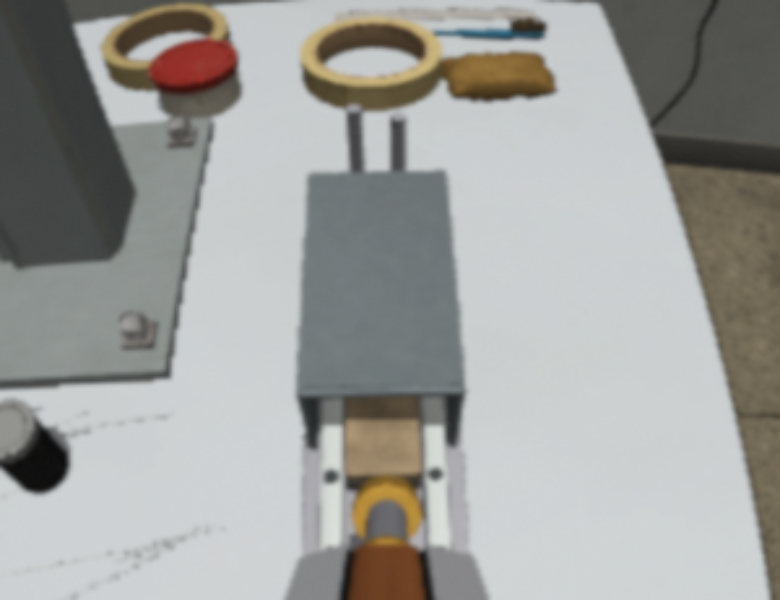

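The wrist view (crop px) shows the guard front edge at v≈393, u 298–464, the stone's near end at (383,475), the drift foot at (388,510), in line with the channel, and the telltale posts at (354,108) fixed and (398,120) moving.

```bash
cat > tele.py <<'E'
from h import *
m=dict(fx=309.70691628693146,fy=309.70691628693146,cx=318.278517463491,cy=201.27192996187839,xyz=np.array([.39195405,-.32790845,.35344499]),orientation=np.array([22.54137282,.76546055,-90.64969271]))
P=lambda u,v,z:at_z(m,170+u/2.6,v/2.4,z,True)
for n,a in dict(fl=(298,393,.066),fr=(464,393,.066),bl=(309,172,.066),br=(445,172,.066),stoneL=(345,475,.027),stoneR=(419,475,.027),postF=(354,108,.092),postM=(398,120,.092),railL=(331,476,.018),railR=(435,474,.018),foot=(388,490,.125)).items(): print(n,(P(*a)*1000).round(1))
E
python3 tele.py
```

```text
fl [ 555.4 -289.9   66. ]
fr [ 554.1 -358.1   66. ]
bl [ 696.8 -288.7   66. ]
br [ 694.8 -357.5   66. ]
stoneL [ 532.  -307.2   27. ]
stoneR [ 531.4 -339.9   27. ]
postF [ 720.7 -312.4   92. ]
postM [ 709.3 -334.1   92. ]
railL [ 535.4 -300.3   18. ]
railR [ 535.7 -347.5   18. ]
foot [ 484.3 -326.7  125. ]
```

arm_command(
  commands=[
    [5, 1, -25, 0, 0, 0.005],
    [5, 1, -25, 0, 0, 0.005],
    [0, 0.5, -20, 0, 0, 0],
    [0, 0, -15, 0, 0, 0],
    [0, 0, -8, 0, 0, 0],
  ],
)

```text
clock: 6.0
eef_pos: [0.4573, -0.3258, 0.0778]
tool_rot: [-179.6, -37.0, -0.0]
force: [-0.5, 0.1, -1.5]
grip_width: 0.167
grasp_force: 45.0
```

arm_command(
  commands=[
    [0, 0, 0, 0, 0, 0],
    [0, 0, 0, 0, 0, 0],
  ],
)

```text
clock: 6.25
eef_pos: [0.4573, -0.3267, 0.0795]
tool_rot: [-179.7, -37.1, -0.0]
force: [0.5, 0.5, -0.8]
grip_width: 0.172
grasp_force: 45.0
```

```bash
cat > st.py <<'E'
from h import *
o=get_obs(); tr=R.from_euler('xyz',o["tool_rot"],degrees=True).as_matrix(); F=np.array(o["eef_pos"])+.0715*tr[:,2]
print("t",o["clock"],"tcp",(np.array(o["eef_pos"])*1000).round(1),"rot",np.round(o["tool_rot"],2),"F",(F*1000).round(1),"front x",(F[0]*1000+11*tr[0,0]).round(1),"force",np.round(o["force"],1))
E
python3 st.py
```

```text
t 6.25 tcp [ 457.3 -326.7   79.5] rot [-1.7973e+02 -3.7070e+01 -1.0000e-02] F [ 500.4 -326.4   22.4] front x 509.1 force [ 0.5  0.5 -0.8]
```

arm_command(
  commands=[
    [3, 0.5, -4, 0, 0, 0],
    [3, 0.5, -2, 0, 0, 0],
    [0, 0, 0, 0, 0, 0],
    [0, 0, 0, 0, 0, 0],
  ],
)

```text
clock: 6.75
eef_pos: [0.463, -0.3251, 0.0725]
tool_rot: [-179.6, -37.0, -0.0]
force: [0.1, -0.1, -1.3]
grip_width: 0.167
grasp_force: 45.0
```

```bash
python3 st.py; python3 - <<'E'
from h import *
a=optics.camera("side"); b=optics.camera("wrist"); save(a,"pics/s2.png"); save(b,"pics/w3.png")
c=cv2.resize(a[235:325,275:415],None,fx=4,fy=4,interpolation=cv2.INTER_CUBIC); d=cv2.resize(b[20:225,240:400],None,fx=2,fy=360/205,interpolation=cv2.INTER_CUBIC)
d=cv2.resize(b[20:220,250:370],(216,360)); save(np.hstack([c,d]),"pics/m1.png")
E
```

```text
t 6.75 tcp [ 463.  -325.1   72.5] rot [-1.7963e+02 -3.7010e+01 -5.0000e-02] F [ 506.1 -324.6   15.4] front x 514.8 force [ 0.1 -0.1 -1.3]
```

View pics/m1.png

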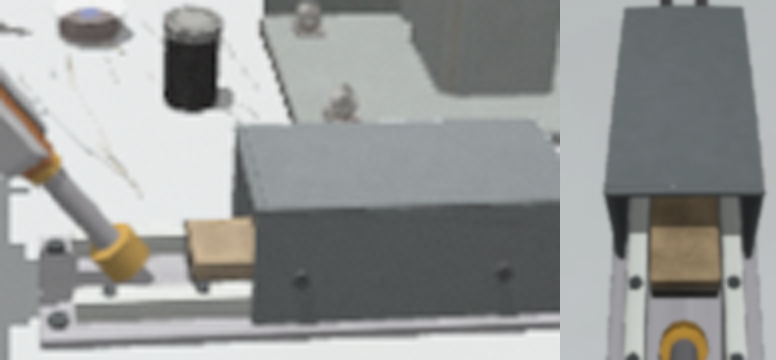

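The side crop shows the tilted foot at (122,252) just short of the stone end (190,250), clear of the plate. The wrist crop shows the foot centred on the stone. I'll start tapping.

arm_command(
  commands=[
    [8, 0, 0, 0, 0, 0],
    [6, 0, 0, 0, 0, 0],
    [4, 0, 0, 0, 0, 0],
    [4, 0, 0, 0, 0, 0],
    [0, 0, 0, 0, 0, 0],
  ],
)

```text
clock: 7.48
eef_pos: [0.4853, -0.325, 0.0725]
tool_rot: [-179.6, -37.0, -0.0]
force: [-0.6, 0.7, -1.1]
grip_width: 0.169
grasp_force: 45.0
```

arm_command(
  commands=[
    [-6, 0, 0, 0, 0, 0],
    [-3, 0, 0, 0, 0, 0],
    [0, 0, 0, 0, 0, 0],
  ],
)

```text
clock: 7.85
eef_pos: [0.4756, -0.3252, 0.0725]
tool_rot: [-179.6, -37.0, -0.1]
force: [0.4, -0.5, -1.5]
grip_width: 0.17
grasp_force: 45.0
```

```bash
cat > look.py <<'E'
import sys
from h import *
import st
mw=cam("wrist");b=optics.camera("wrist"); save(b,f"pics/wl{sys.argv[1]}.png"); a=optics.camera("side"); save(a,f"pics/sl{sys.argv[1]}.png")
# dark post tops seen by wrist camera, near the predicted pixels
for n,p in (("fix",(.7207,-.3127,.092)),("mov",(.709,-.3345,.092))): print(n,proj(mw,p,True).round(1))
print("stone y-edge expected",proj(mw,(.5317,-.3255,.027),True).round(1))
E
python3 look.py 1
```

```text
t 7.85 tcp [ 475.6 -325.2   72.5] rot [-1.7962e+02 -3.7010e+01 -1.0000e-01] F [ 518.6 -324.8   15.4] front x 527.4 force [ 0.4 -0.5 -1.5]
fix [308.   -2.7]
mov [329.6   2.6]
stone y-edge expected [320.9 189.6]
```

```bash
cat > ms.py <<'E'
import sys
from h import *
t=cam("side")
for f in sys.argv[1:]:
    a=cv2.imread(f"pics/{f}.png").astype(int); d=a[:,:,2]-a[:,:,0]
    row=d[295:300].mean(0); p=[int(v) for v in row[305:342]]
    if f==sys.argv[-1]: print(f,p)
    # moving post: dark columns in rows above the guard's back end
    g=a[258:270,415:440].mean(2).mean(0).round().astype(int); print(f,"post",g.tolist())
for X in (.5317,.5367,.5745,.5835): print(X,proj(t,(X,-.3425,.0165),0).round(1),end=' ')
print([proj(t,(X,-.3345,.085)).round(1).tolist() for X in (.709,.717)])
E
python3 ms.py side0 s2 sl1; python3 ms.py s2 | head -1
```

```text
side0 post [167, 166, 167, 167, 165, 165, 165, 165, 163, 146, 120, 124, 128, 127, 145, 163, 162, 156, 147, 137, 125, 125, 127, 127, 127]
s2 post [170, 171, 170, 170, 169, 169, 168, 169, 167, 149, 122, 126, 131, 129, 148, 167, 165, 159, 150, 141, 128, 127, 129, 130, 130]
sl1 [48, 56, 49, 57, 67, 75, 82, 87, 82, 84, 87, 89, 87, 63, 19, 0, 0, 0, 1, 11, 33, 48, 50, 49, 49, 49, 49, 48, 49, 49, 49, 50, 48, 30, -3, -3, -3]
sl1 post [171, 170, 170, 170, 169, 168, 169, 169, 167, 150, 122, 126, 131, 129, 148, 167, 165, 160, 150, 140, 128, 127, 129, 129, 129]
0.5317 [322.5 304.9] 0.5367 [325.4 304.8] 0.5745 [346.9 304. ] 0.5835 [351.9 303.9] [[424.7, 265.4], [429.1, 265.3]]
s2 [87, 84, 85, 88, 89, 83, 56, 17, 0, 0, 0, 0, 0, 0, 0, 0, 4, 25, 43, 50, 49, 48, 48, 48, 49, 49, 50, 49, 49, 50, 49, 48, 45, 28, -3, -2, -3]
```

The side edge moved about 2.7 px (about 5 mm), which matches the commanded push. The canister and gem box are clear. I'll continue with 6 mm taps.

arm_command(
  commands=[
    [6, 0, 0, 0, 0, 0],
    [5, 0, 0, 0, 0, 0],
    [4, 0, 0, 0, 0, 0],
    [-5, 0, 0, 0, 0, 0],
    [-4, 0, 0, 0, 0, 0],
  ],
)

```text
clock: 8.57
eef_pos: [0.4817, -0.3249, 0.0723]
tool_rot: [-179.6, -37.0, -0.0]
force: [0.1, 0.2, -0.7]
grip_width: 0.168
grasp_force: 45.0
```

arm_command(
  commands=[
    [6, 0, 0, 0, 0, 0],
    [5, 0, 0, 0, 0, 0],
    [4, 0, 0, 0, 0, 0],
    [-5, 0, 0, 0, 0, 0],
    [-4, 0, 0, 0, 0, 0],
  ],
)

```text
clock: 9.2
eef_pos: [0.4877, -0.3249, 0.0724]
tool_rot: [-179.6, -37.0, -0.0]
force: [-0.1, 0.3, -1.4]
grip_width: 0.167
grasp_force: 45.0
```

arm_command(
  commands=[
    [6, 0, 0, 0, 0, 0],
    [5, 0, 0, 0, 0, 0],
    [4, 0, 0, 0, 0, 0],
    [-5, 0, 0, 0, 0, 0],
    [-4, 0, 0, 0, 0, 0],
  ],
)

```text
clock: 9.82
eef_pos: [0.4937, -0.3249, 0.0723]
tool_rot: [-179.6, -37.0, -0.0]
force: [0.6, 0.1, -1.2]
grip_width: 0.167
grasp_force: 45.0
```

arm_command(
  commands=[
    [6, 0, 0, 0, 0, 0],
    [5, 0, 0, 0, 0, 0],
    [4, 0, 0, 0, 0, 0],
    [-5, 0, 0, 0, 0, 0],
    [-4, 0, 0, 0, 0, 0],
  ],
)

```text
clock: 10.45
eef_pos: [0.4997, -0.3249, 0.0724]
tool_rot: [-179.6, -37.0, -0.0]
force: [0.9, -0.4, -1.7]
grip_width: 0.172
grasp_force: 45.0
```

```bash
python3 look.py 2; python3 ms.py sl2
```

```text
t 10.45 tcp [ 499.7 -324.9   72.4] rot [-1.7961e+02 -3.7000e+01 -5.0000e-02] F [ 542.8 -324.5   15.3] front x 551.5 force [ 0.9 -0.4 -1.7]
fix [307.9   8.6]
mov [330.7  14.7]
stone y-edge expected [321.3 217. ]
sl2 [1, 1, 1, 0, 1, 0, 0, 0, 0, 0, 0, 0, 8, 35, 60, 61, 59, 63, 76, 85, 87, 83, 81, 85, 89, 88, 75, 35, 0, 0, 0, 0, 6, 4, -3, -3, -3]
sl2 post [171, 171, 171, 171, 170, 169, 169, 168, 167, 150, 122, 126, 131, 129, 148, 167, 165, 160, 150, 140, 128, 127, 129, 130, 129]
0.5317 [322.5 304.9] 0.5367 [325.4 304.8] 0.5745 [346.9 304. ] 0.5835 [351.9 303.9] [[424.7, 265.4], [429.1, 265.3]]
```

arm_command(
  commands=[
    [6, 0, 0, 0, 0, 0],
    [4, 0, 0, 0, 0, 0],
    [3, 0, 0, 0, 0, 0],
    [-5, 0, 0, 0, 0, 0],
    [-4, 0, 0, 0, 0, 0],
  ],
)

```text
clock: 11.18
eef_pos: [0.5037, -0.3249, 0.0723]
tool_rot: [-179.6, -37.0, -0.1]
force: [0.0, -0.6, -1.4]
grip_width: 0.166
grasp_force: 45.0
```

arm_command(
  commands=[
    [6, 0, 0, 0, 0, 0],
    [4, 0, 0, 0, 0, 0],
    [3, 0, 0, 0, 0, 0],
    [-5, 0, 0, 0, 0, 0],
    [-4, 0, 0, 0, 0, 0],
  ],
)

```text
clock: 11.8
eef_pos: [0.5077, -0.3249, 0.0724]
tool_rot: [-179.6, -37.0, -0.1]
force: [-0.3, -0.1, -1.5]
grip_width: 0.17
grasp_force: 45.0
```

```bash
python3 look.py 3; python3 ms.py sl3
```

```text
t 11.8 tcp [ 507.7 -324.9   72.4] rot [-1.7961e+02 -3.7000e+01 -5.0000e-02] F [ 550.7 -324.5   15.3] front x 559.5 force [-0.3 -0.1 -1.5]
fix [307.7  12.7]
mov [330.9  19. ]
stone y-edge expected [321.3 226.5]
sl3 [1, 1, 1, 0, 0, 0, 0, 0, 0, 0, 0, 1, 1, 0, 0, 0, 1, 18, 54, 60, 60, 63, 70, 79, 84, 82, 81, 83, 86, 89, 83, 44, 8, 0, -3, -3, -3]
sl3 post [171, 171, 170, 170, 169, 168, 169, 169, 167, 149, 122, 126, 131, 129, 148, 167, 165, 160, 150, 140, 128, 127, 129, 130, 129]
0.5317 [322.5 304.9] 0.5367 [325.4 304.8] 0.5745 [346.9 304. ] 0.5835 [351.9 303.9] [[424.7, 265.4], [429.1, 265.3]]
```

arm_command(
  commands=[
    [6, 0, 0, 0, 0, 0],
    [3.5, 0, 0, 0, 0, 0],
    [2.5, 0, 0, 0, 0, 0],
    [-5, 0, 0, 0, 0, 0],
    [-4, 0, 0, 0, 0, 0],
  ],
)

```text
clock: 12.52
eef_pos: [0.5107, -0.3249, 0.0723]
tool_rot: [-179.6, -37.0, -0.1]
force: [0.4, 0.3, -0.3]
grip_width: 0.169
grasp_force: 45.0
```

arm_command(
  commands=[
    [6, 0, 0, 0, 0, 0],
    [3.5, 0, 0, 0, 0, 0],
    [2.5, 0, 0, 0, 0, 0],
    [-5, 0, 0, 0, 0, 0],
    [-4, 0, 0, 0, 0, 0],
  ],
)

```text
clock: 13.15
eef_pos: [0.5137, -0.3249, 0.0724]
tool_rot: [-179.6, -37.0, -0.1]
force: [0.7, -0.4, -0.5]
grip_width: 0.171
grasp_force: 45.0
```

```bash
python3 look.py 4; python3 ms.py side0 sl4|head -3
```

```text
t 13.15 tcp [ 513.7 -324.9   72.4] rot [-1.7961e+02 -3.7000e+01 -5.0000e-02] F [ 556.7 -324.5   15.3] front x 565.5 force [ 0.7 -0.4 -0.5]
fix [307.5  15.9]
mov [331.   22.5]
stone y-edge expected [321.3 233.7]
side0 post [167, 166, 167, 167, 165, 165, 165, 165, 163, 146, 120, 124, 128, 127, 145, 163, 162, 156, 147, 137, 125, 125, 127, 127, 127]
sl4 [1, 0, 0, 1, 0, 0, 0, 1, 0, 0, 0, 0, 0, 0, 0, 0, 0, 0, 0, 0, 10, 43, 61, 59, 65, 72, 79, 85, 83, 80, 81, 86, 84, 51, -3, -3, -2]
sl4 post [171, 171, 170, 170, 170, 169, 169, 168, 167, 150, 122, 125, 131, 129, 148, 167, 165, 160, 150, 140, 128, 127, 129, 129, 129]
```

```bash
python3 - <<'E'
from h import *
t=cam("side");s=cam("scene")
for n,p in dict(fix=(.7207,-.3127),mov=(.7107,-.3345)).items():
    print(n,[proj(t,(*p,z)).round(1).tolist() for z in(.092,.05)],[proj(s,(*p,z)).round(1).tolist() for z in(.092,.05)])
a=cv2.imread("pics/wl4.png").mean(2).astype(int)
for v in range(6,40,2): print(v,a[v,296:346:2].tolist())
E
```

```text
fix [[427.1, 255.7], [424.3, 276.1]] [[307.0, 131.3], [307.1, 141.2]]
mov [[426.1, 261.9], [423.2, 282.8]] [[311.9, 129.2], [311.9, 139.0]]
6 [153, 168, 183, 185, 191, 192, 193, 193, 193, 194, 193, 193, 192, 192, 192, 191, 186, 181, 170, 157, 156, 161, 163, 158, 128]
8 [159, 158, 156, 154, 163, 169, 172, 178, 184, 185, 187, 185, 181, 172, 165, 164, 154, 156, 155, 157, 161, 155, 137, 106, 67]
10 [136, 150, 154, 157, 158, 155, 154, 154, 159, 162, 164, 162, 160, 158, 154, 159, 159, 157, 152, 143, 116, 88, 71, 66, 64]
12 [65, 81, 98, 112, 125, 139, 146, 146, 148, 150, 151, 150, 149, 145, 137, 126, 117, 102, 85, 74, 66, 68, 68, 67, 65]
14 [60, 61, 61, 73, 119, 147, 141, 102, 76, 76, 78, 75, 76, 76, 70, 68, 69, 65, 66, 67, 69, 69, 68, 67, 65]
16 [63, 64, 64, 89, 140, 150, 142, 102, 71, 72, 72, 71, 70, 72, 69, 68, 72, 76, 73, 70, 69, 68, 67, 67, 65]
18 [63, 64, 64, 66, 77, 87, 77, 67, 73, 75, 75, 75, 75, 73, 70, 87, 124, 137, 129, 88, 69, 67, 67, 67, 99]
20 [63, 64, 64, 61, 57, 60, 62, 66, 74, 74, 75, 75, 76, 75, 72, 100, 145, 158, 155, 117, 69, 67, 75, 115, 172]
22 [67, 63, 64, 62, 59, 64,
[... 346 characters left out ...]
65, 91, 168, 182, 182, 182, 182, 183, 180, 120, 63, 68, 69, 134, 192, 193, 193, 192, 193]
30 [194, 193, 194, 171, 83, 63, 66, 93, 178, 194, 194, 193, 194, 194, 189, 122, 64, 68, 70, 142, 192, 194, 193, 193, 193]
32 [193, 193, 194, 180, 88, 62, 65, 85, 171, 194, 193, 192, 194, 194, 185, 112, 63, 68, 70, 148, 192, 194, 193, 194, 194]
34 [194, 193, 193, 181, 89, 62, 65, 85, 173, 194, 194, 194, 194, 195, 186, 108, 64, 68, 71, 149, 193, 194, 193, 194, 192]
36 [194, 194, 194, 181, 94, 63, 66, 85, 173, 194, 194, 194, 194, 194, 187, 109, 65, 68, 72, 160, 194, 194, 195, 194, 194]
38 [193, 194, 194, 183, 101, 63, 66, 83, 173, 194, 193, 194, 194, 195, 186, 110, 65, 69, 71, 161, 194, 195, 194, 195, 194]
```

The posts aren't moving yet, so home lies deeper. I'll continue with smaller taps and measure the post tops in the wrist picture.

```bash
cat > gap.py <<'E'
import sys
from h import *
import st
m=cam("wrist"); b=optics.camera("wrist"); save(b,f"pics/wl{sys.argv[1]}.png"); a=optics.camera("side"); save(a,f"pics/sl{sys.argv[1]}.png")
X=[]
for n,p in (("fix",(.7207,-.3127,.092)),("mov",(float(sys.argv[2]),-.3345,.092))):
    u,v=proj(m,p,True); u,v=int(round(u)),int(round(v)); w=b[v-5:v+4,u-6:u+7].mean(2)
    w=np.clip(w-95,0,None); w[:, :]*=(w>0); n_,l,s_,c_=cv2.connectedComponentsWithStats((w>0).astype(np.uint8)); 
    k=[i for i in range(1,n_)]; k=min(k,key=lambda i:np.hypot(c_[i][0]-6,c_[i][1]-5)) if k else 0
    ww=w*(l==k); yy,xx=np.mgrid[:w.shape[0],:w.shape[1]]; cu,cv_=u-6+(xx*ww).sum()/ww.sum(),v-5+(yy*ww).sum()/ww.sum()
    P=at_z(m,cu,cv_,.092,True); X.append(P[0]); print(n,round(cu,1),round(cv_,1),(P*1000).round(1))
print("behind by mm",round((X[0]-X[1])*1000,1))
a=a.astype(int); print("side edge",[int(x) for x in (a[:,:,0]-a[:,:,2])[295:300].mean(0)[320:342]]); print("post",a[258:270,415:440].mean(2).mean(0).round().astype(int).tolist())
E
python3 gap.py 5 .7107
```

```text
t 13.25 tcp [ 513.5 -325.1   72.4] rot [-1.7961e+02 -3.7000e+01 -9.0000e-02] F [ 556.5 -324.7   15.3] front x 565.3 force [-0.2  1.1 -1.2]
fix 307.0 13.1 [ 725.7 -312.4   92. ]
mov 329.8 19.4 [ 714.1 -333.8   92. ]
behind by mm 11.6
side edge [0, 0, 0, 0, 0, 8, 39, 60, 64, 68, 72, 78, 83, 83, 80, 80, 84, 83, 50, -3, -3, -2]
post [170, 170, 171, 170, 170, 168, 169, 168, 167, 150, 121, 125, 131, 130, 148, 167, 165, 160, 150, 140, 128, 127, 129, 130, 130]
```

arm_command(
  commands=[
    [6, 0, 0, 0, 0, 0],
    [3.5, 0, 0, 0, 0, 0],
    [2, 0, 0, 0, 0, 0],
    [-5, 0, 0, 0, 0, 0],
    [-4, 0, 0, 0, 0, 0],
  ],
)

```text
clock: 13.98
eef_pos: [0.5162, -0.3249, 0.0724]
tool_rot: [-179.6, -37.0, -0.1]
force: [-0.0, -0.2, -1.2]
grip_width: 0.168
grasp_force: 45.0
```

```bash
python3 gap.py 6 .7107
```

```text
t 13.975 tcp [ 516.2 -324.9   72.4] rot [-1.7961e+02 -3.7010e+01 -6.0000e-02] F [ 559.2 -324.4   15.3] front x 568.0 force [-0.  -0.2 -1.2]
fix 307.2 14.3 [ 726.1 -312.3   92. ]
mov 330.2 19.6 [ 716.3 -333.9   92. ]
behind by mm 9.8
side edge [0, 0, 0, 0, 0, 0, 6, 35, 62, 63, 65, 68, 78, 84, 85, 81, 79, 79, 48, -3, -3, -2]
post [171, 170, 170, 170, 169, 169, 168, 168, 167, 150, 118, 114, 124, 131, 141, 152, 160, 160, 149, 140, 128, 127, 129, 129, 129]
```

arm_command(
  commands=[
    [6, 0, 0, 0, 0, 0],
    [3, 0, 0, 0, 0, 0],
    [2.5, 0, 0, 0, 0, 0],
    [-5, 0, 0, 0, 0, 0],
    [-4, 0, 0, 0, 0, 0],
  ],
)

```text
clock: 14.7
eef_pos: [0.5187, -0.3249, 0.0723]
tool_rot: [-179.6, -37.0, -0.1]
force: [-0.2, -0.3, -1.5]
grip_width: 0.168
grasp_force: 45.0
```

```bash
python3 gap.py 7 .713
```

```text
t 14.7 tcp [ 518.7 -324.9   72.3] rot [-1.796e+02 -3.700e+01 -6.000e-02] F [ 561.7 -324.4   15.2] front x 570.5 force [-0.2 -0.3 -1.5]
fix 307.0 16.7 [ 724.2 -312.2   92. ]
mov 330.3 19.6 [ 718.9 -333.9   92. ]
behind by mm 5.3
side edge [0, 0, 0, 0, 0, 0, 0, 0, 16, 50, 63, 64, 63, 67, 77, 83, 80, 74, 44, -3, -2, -2]
post [171, 170, 170, 170, 170, 169, 168, 168, 167, 150, 118, 111, 110, 118, 141, 154, 154, 155, 150, 141, 128, 127, 129, 130, 129]
```

arm_command(
  commands=[
    [6, 0, 0, 0, 0, 0],
    [3, 0, 0, 0, 0, 0],
    [2, 0, 0, 0, 0, 0],
    [0, 0, 0, 0, 0, 0],
  ],
)

```text
clock: 15.3
eef_pos: [0.5302, -0.3251, 0.0726]
tool_rot: [-179.6, -37.0, -0.0]
force: [-0.4, -0.7, -0.9]
grip_width: 0.165
grasp_force: 45.0
```

arm_command(
  commands=[
    [-5, 0, 0, 0, 0, 0],
    [-4, 0, 0, 0, 0, 0],
    [0, 0, 0, 0, 0, 0],
  ],
)

```text
clock: 15.68
eef_pos: [0.5205, -0.3251, 0.0724]
tool_rot: [-179.6, -37.0, -0.1]
force: [-0.7, -0.2, -1.5]
grip_width: 0.168
grasp_force: 45.0
```

```bash
python3 gap.py 8 .715
```

```text
t 15.675 tcp [ 520.5 -325.1   72.4] rot [-1.7961e+02 -3.7000e+01 -9.0000e-02] F [ 563.6 -324.7   15.3] front x 572.4 force [-0.7 -0.2 -1.5]
fix 306.6 18.0 [ 724.  -312.3   92. ]
mov 329.7 19.7 [ 720.8 -333.7   92. ]
behind by mm 3.2
side edge [1, 0, 0, 0, 0, 0, 0, 0, 0, 10, 42, 60, 63, 64, 69, 79, 83, 79, 43, -3, -3, -3]
post [170, 171, 171, 170, 169, 169, 169, 168, 167, 150, 118, 112, 111, 118, 137, 150, 153, 145, 145, 142, 128, 127, 130, 129, 129]
```

About 2-3 mm remain. I'll use very small taps now and read the force at the end of each.

arm_command(
  commands=[
    [6, 0, 0, 0, 0, 0],
    [3, 0, 0, 0, 0, 0],
    [1.5, 0, 0, 0, 0, 0],
    [0, 0, 0, 0, 0, 0],
  ],
)

```text
clock: 16.27
eef_pos: [0.5314, -0.3252, 0.0726]
tool_rot: [-179.7, -37.0, -0.0]
force: [-2.7, -0.2, 0.6]
grip_width: 0.163
grasp_force: 45.0
```

arm_command(
  commands=[
    [-5, 0, 0, 0, 0, 0],
    [-4, 0, 0, 0, 0, 0],
    [0, 0, 0, 0, 0, 0],
  ],
)

```text
clock: 16.65
eef_pos: [0.5221, -0.3251, 0.0724]
tool_rot: [-179.6, -37.0, -0.1]
force: [0.0, 1.1, -1.5]
grip_width: 0.164
grasp_force: 45.0
```

```bash
python3 gap.py 9 .717
```

```text
t 16.65 tcp [ 522.1 -325.1   72.4] rot [-1.7961e+02 -3.7010e+01 -9.0000e-02] F [ 565.2 -324.7   15.3] front x 574.0 force [ 0.   1.1 -1.5]
fix 306.4 19.3 [ 723.2 -312.1   92. ]
mov 329.9 20.1 [ 721.7 -333.8   92. ]
behind by mm 1.5
side edge [0, 0, 0, 0, 0, 0, 0, 0, 0, 0, 10, 44, 59, 60, 62, 68, 78, 79, 47, -3, -3, -3]
post [171, 170, 171, 170, 169, 169, 169, 169, 167, 150, 118, 112, 113, 132, 152, 149, 152, 144, 142, 144, 128, 128, 129, 129, 129]
```

arm_command(
  commands=[
    [6, 0, 0, 0, 0, 0],
    [3, 0, 0, 0, 0, 0],
    [1, 0, 0, 0, 0, 0],
    [0, 0, 0, 0, 0, 0],
  ],
)

```text
clock: 17.25
eef_pos: [0.5319, -0.3253, 0.0726]
tool_rot: [-179.7, -36.9, 0.0]
force: [-8.1, 0.4, 2.5]
grip_width: 0.167
grasp_force: 45.0
```

arm_command(
  commands=[
    [-5, 0, 0, 0, 0, 0],
    [-4, 0, 0, 0, 0, 0],
    [0, 0, 0, 0, 0, 0],
  ],
)

```text
clock: 17.62
eef_pos: [0.5233, -0.325, 0.0724]
tool_rot: [-179.6, -37.0, -0.1]
force: [0.2, 0.3, -1.4]
grip_width: 0.168
grasp_force: 45.0
```

```bash
python3 gap.py 10 .718; python3 - <<'E'
from h import *
a=optics.camera("scene"); save(a,"pics/sc10.png"); w=cv2.imread("pics/wl10.png"); s=cv2.imread("pics/sl10.png"); a=a[:,:,::-1]
z=lambda i,f:cv2.resize(i,f,interpolation=cv2.INTER_CUBIC)
cv2.imwrite("pics/m2.png",np.vstack([np.hstack([z(w[0:50,290:350],(360,300)),z(s[240:320,310:440],(440,300))]),np.hstack([z(w[60:260,250:390],(360,300)),z(a[120:180,300:385],(440,300))])]))
E
```

```text
t 17.625 tcp [ 523.3 -325.    72.4] rot [-1.7961e+02 -3.7010e+01 -8.0000e-02] F [ 566.3 -324.6   15.3] front x 575.1 force [ 0.2  0.3 -1.4]
fix 306.6 19.4 [ 724.2 -312.2   92. ]
mov 330.0 20.7 [ 721.7 -333.8   92. ]
behind by mm 2.5
side edge [0, 0, 0, 0, 0, 0, 0, 0, 0, 0, 2, 22, 50, 62, 70, 72, 75, 76, 48, -3, -3, -3]
post [171, 171, 170, 170, 170, 168, 169, 168, 168, 150, 118, 112, 113, 133, 151, 149, 153, 144, 143, 144, 128, 127, 129, 130, 129]
```

View pics/m2.png

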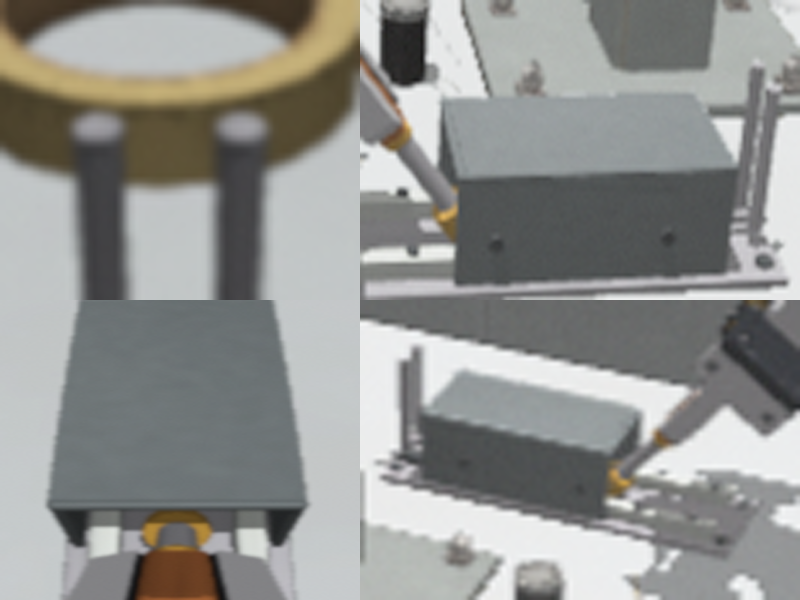

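The wrist view shows the post tops level, at (98,125) and (242,125). Two successive taps left the side profile unchanged while the force rose to 8 N, so the stone is home on the stop. The stem is about 9 mm clear of the guard lip. I'll withdraw and check the drift hasn't turned in the grip.

arm_command(
  commands=[
    [-12, 0, 0, 0, 0, 0],
    [-18, 0, 0, 0, 0, 0],
    [-18, 0, 0, 0, 0, 0],
    [-12, 0, 0, 0, 0, 0],
    [0, 0, 0, 0, 0, 0],
  ],
)

```text
clock: 18.4
eef_pos: [0.4625, -0.3256, 0.0726]
tool_rot: [-179.6, -37.0, -0.2]
force: [-0.2, -0.1, -0.5]
grip_width: 0.169
grasp_force: 45.0
```

```bash
python3 gap.py 11 .718 ; python3 - <<'E'
from h import *
for f in("w3","wl11"):
    a=cv2.imread(f"pics/{f}.png").astype(int)[190:260,290:350]; k=((a[:,:,2]-a[:,:,0])>100)&(a[:,:,1]>110); v,u=np.nonzero(k); print(f,k.sum(),u.mean()+290,v.mean()+190,v.min()+190,v.max()+190)
E
```

```text
t 18.4 tcp [ 462.5 -325.6   72.6] rot [-1.7964e+02 -3.7020e+01 -1.6000e-01] F [ 505.5 -325.2   15.5] front x 514.3 force [-0.2 -0.1 -0.5]
fix nan nan [nan nan nan]
mov nan nan [nan nan nan]
behind by mm nan
side edge [0, 0, 0, 0, 0, 0, 0, 0, 0, 0, 0, 0, 0, 0, 0, 0, 0, 0, -1, -3, -2, -4]
post [171, 171, 170, 170, 169, 169, 169, 168, 167, 150, 118, 112, 113, 133, 152, 149, 153, 145, 143, 144, 128, 128, 129, 130, 129]
w3 188 318.29255319148933 209.72872340425533 202 225
wl11 184 318.3369565217391 209.53804347826087 202 225gap.py:10: RuntimeWarning: invalid value encountered in scalar divide
  ww=w*(l==k); yy,xx=np.mgrid[:w.shape[0],:w.shape[1]]; cu,cv_=u-6+(xx*ww).sum()/ww.sum(),v-5+(yy*ww).sum()/ww.sum()
```

The drift hasn't slipped. I'll lift, untilt and carry it back to its clear spot.

arm_command(
  commands=[
    [0, 0, 20, 0, 0, 0],
    [0, 0, 30, 0, 0, 0],
    [0, 0, 30, 0, 0, 0],
    [0, 0, 18, 0, 0, 0],
    [0, 20, 0, 0, 0.1615, 0],
  ],
)

```text
clock: 19.12
eef_pos: [0.4614, -0.3066, 0.171]
tool_rot: [-179.7, -27.5, -0.4]
force: [0.0, 0.8, -1.8]
grip_width: 0.169
grasp_force: 45.0
```

arm_command(
  commands=[
    [2, 40, 0, 0, 0.1615, 0],
    [2, 45, 0, 0, 0.1615, 0],
    [2, 45, 0, 0, 0.1615, 0],
    [2, 45, 0, 0, 0, 0],
    [0, 45, 0, 0, 0, 0],
  ],
)

```text
clock: 19.75
eef_pos: [0.4723, -0.0829, 0.1705]
tool_rot: [-179.6, 0.0, 0.0]
force: [0.4, -0.3, -1.2]
grip_width: 0.168
grasp_force: 45.0
```

arm_command(
  commands=[
    [0, 45, 0, 0, 0, 0],
    [0, 40, 0, 0, 0, 0],
    [0, 20, 0, 0, 0, 0],
    [0, 4, 0, 0, 0, 0],
    [0, 0, 0, 0, 0, 0],
  ],
)

```text
clock: 20.38
eef_pos: [0.4716, 0.0237, 0.1707]
tool_rot: [-179.7, -0.0, -0.0]
force: [-0.7, -0.9, -1.9]
grip_width: 0.169
grasp_force: 45.0
```

```bash
python3 - <<'E'
from h import *
o=get_obs();tr=R.from_euler('xyz',o["tool_rot"],degrees=True)
want=R.from_euler('xyz',[180,0,0],degrees=True); print(o["clock"],o["eef_pos"],o["tool_rot"],"turn",(want*tr.inv()).as_rotvec().round(4),o["force"])
E
```

```text
20.375 [0.47161332 0.02374079 0.17069737] [-1.79677802e+02 -1.09120876e-02 -3.42670515e-02] turn [-0.0056  0.0002  0.0006] [-0.67504261 -0.92592099 -1.90881501]
```

Now lower to just above the bench, then down in fine steps until contact.

arm_command(
  commands=[
    [0, 0, -30, -0.0056, 0, 0],
    [0, 0, -30, 0, 0, 0],
    [0, 0, -25, 0, 0, 0],
    [0, 0, -10, 0, 0, 0],
    [0, 0, 0, 0, 0, 0],
  ],
)

```text
clock: 21.0
eef_pos: [0.4713, 0.0233, 0.0752]
tool_rot: [-180.0, 0.1, -0.1]
force: [1.1, -0.1, -1.5]
grip_width: 0.169
grasp_force: 45.0
```

arm_command(
  commands=[
    [0, 0, -2, 0, 0, 0],
    [0, 0, -1.5, 0, 0, 0],
    [0, 0, 0, 0, 0, 0],
  ],
)

```text
clock: 21.38
eef_pos: [0.4717, 0.0239, 0.0725]
tool_rot: [-180.0, -0.0, -0.0]
force: [1.0, -0.1, -1.3]
grip_width: 0.166
grasp_force: 45.0
```

arm_command(
  commands=[
    [0, 0, -0.5, 0, 0, 0],
    [0, 0, -0.5, 0, 0, 0],
    [0, 0, 0, 0, 0, 0],
  ],
)

```text
clock: 21.75
eef_pos: [0.4718, 0.0239, 0.0721]
tool_rot: [-180.0, -0.1, -0.0]
force: [-1.8, 0.3, 5.9]
grip_width: 0.17
grasp_force: 45.0
```

The foot is on the bench (force +7 N). I'll ease off and release.

arm_command(
  commands=[
    [0, 0, 0.5, 0, 0, 0],
    [0, 0, 0, 0, 0, 0],
  ],
  force=5,
)

```text
clock: 22.0
eef_pos: [0.4719, 0.0239, 0.072]
tool_rot: [-180.0, -0.1, -0.0]
force: [-0.6, -0.1, 4.5]
grip_width: 0.171
grasp_force: 5.0
```

arm_command(
  commands=[
    [0, 0, 0, 0, 0, 0],
    [0, 0, 0, 0, 0, 0],
    [0, 0, 0, 0, 0, 0],
    [0, 0, 0, 0, 0, 0],
    [0, 0, 0, 0, 0, 0],
  ],
  fingers=0,
)

```text
clock: 22.62
eef_pos: [0.4714, 0.0239, 0.0714]
tool_rot: [-180.0, 0.0, -0.0]
force: [-0.5, 0.1, 0.6]
grip_width: 0.505
grasp_force: 0.0
```

arm_command(
  commands=[
    [0, 0, 10, 0, 0, 0],
    [0, 0, 30, 0, 0, 0],
    [0, 0, 40, 0, 0, 0],
    [0, 0, 30, 0, 0, 0],
    [-40, 0, 20, 0, 0, 0],
  ],
)

```text
clock: 23.25
eef_pos: [0.4328, 0.0237, 0.2038]
tool_rot: [-180.0, -0.2, -0.0]
force: [0.2, -0.0, 1.1]
grip_width: 0.501
grasp_force: 0.0
```

arm_command(
  commands=[
    [-40, 0, 0, 0, 0, 0],
    [0, 0, 0, 0, 0, 0],
    [0, 0, 0, 0, 0, 0],
  ],
)

```text
clock: 23.62
eef_pos: [0.392, 0.0239, 0.2021]
tool_rot: [-180.0, -0.1, -0.0]
force: [-0.5, 0.0, -0.5]
grip_width: 0.5
grasp_force: 0.0
```

```bash
python3 - <<'E'
from h import *
o=get_obs(); print(o["clock"],o["eef_pos"],o["grip_width"])
a=optics.camera("side"); save(a,"pics/sf.png"); save(cv2.resize(a[140:330,230:450],None,fx=3,fy=3,interpolation=cv2.INTER_CUBIC),"pics/sfc.png")
E
```

```text
23.625 [0.39200326 0.02386984 0.20213371] 0.500127644361157
```

View pics/sfc.png

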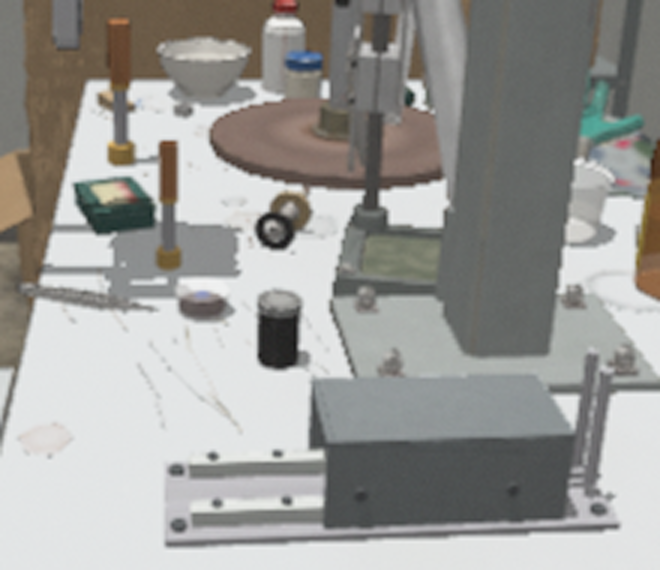

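The drift stands upright at (168,205), the canister (278,330) and gem box (203,300) haven't moved, and the stone is out of sight under the guard with the telltale still advanced. Handing in.

```bash
python3 -c "
from workcell import finish_job
print(finish_job())"
```

```text
the job is handed in; nothing more can be done
None
```

I tapped the stone home against the hidden stop, judged by the level telltale posts and a force rise to about 8 N with no further movement. The drift is back upright on the bench and released, the gem box and canister look unmoved, and I handed the job in at about 24 s; the hand-in returned no verdict.

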